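# Seat an angle bracket on a drilling jig's pin and swing the drill bush over

### The job

Load the aluminium angle bracket into the drilling jig: lay it in with its upright leg's back against the steel fence and slide it gently along the fence, feeling for the locating pin, until its hole drops over the pin and it lies flat on the base. Then swing the bush arm by its red knob over the bracket as far as its stop and let go. Do not force the bracket against the jig, and leave the other things on the bench where they are.

Things in the scene. Friction and masses are not known exactly. Their poses are not given: they have to be found in the camera images.
- jig: Drilling jig screwed to the bench: grey steel base plate 130 (x) x 230 (y) x 18 mm with a fence along its far (+x) side, a slot with a locating pin and a swing arm. Origin: centre of the underside, on the bench top; z up; base top at z = 18 mm. Turned up to 0.2 rad from the world axes.
- slot_mid (a point): Middle of the slot (10 mm wide, along y) at the base top: jig x -6, y +25, z 18 mm; axes as the jig's. A brass pin is clamped in the slot, its place NOT measured (reset for every batch): on the slot's line, anywhere within 12 mm either way along y. 10 mm diameter, round nosed above 4 mm, tip 8 mm above the base top; does not give.
- fence_face (a point): Foot of the fence's face level with the slot's middle: jig x +40, y +25, z 18 mm. The bright steel fence runs the jig's length along y, faces -x, is 18 mm deep and 16 mm higher than the base top.
- bracket: Loose aluminium angle, 110 mm long (y), 0.2 to 0.34 kg, flat leg on the bench. Origin: centre of its one through hole (12.5 mm diameter) at the underside. Flat leg 8 mm thick, x -24 to +46 mm. Seated, its origin is at jig z = 18 mm (axes along the jig's, heel on the fence); with the flat leg on the pin's tip instead it stands 8 mm higher.
- heel (a point): On the bracket's heel (outer face of its upright leg), lower edge, mid length: bracket x +46, y 0, z 0 mm. Hole to heel is 46 mm, as pin to fence.
- grip (a point): Where to grip the bracket, from above across its 8 mm (x): in its upright leg, bracket x +42, y 0, z +38 mm. The upright leg spans x 38 to 46 mm, the whole length, and is 50 mm high. Fingertips kept more than 18 mm above the bracket's underside pass over the fence.
- bush_arm (a joint): Swing arm (dark steel, brass drill bush) on a vertical pivot at jig x -6, y -85 mm. rad; 0: points to the jig's -x; grows clockwise from above; 1.57: stop, arm along the jig's +y, over the bracket. Stays where left (friction 0.06 N m). Its underside is 10.5 mm above the base top: it clears a seated bracket by 2.5 mm and strikes one not fully down.
- knob_mid (a point): Middle of the upright red round knob near the arm's end, 110 mm from the pivot: 18 mm diameter, grip part from 10 mm below to 12 mm above this point. This point is 53.5 mm above the bench and 17 mm above the arm's top face.
- bench_vice: Big cast bench vice left of the jig, between the start pose and the work: y +0.08 to +0.63 m at x 0.37 to 0.59 m, 0.27 m high. To the jig's right stands a wooden tool chest: x 0.60 to 0.92 m, from y = -0.24 m (open drawer, knob) to the right wall, 0.22 m high. Both fixed: carry things round or over them.
- screw_box: Bystander: open green tin tray of screws, 80x110x28 mm, loose on the bench; origin at the centre of its underside.
- c_clamp: Bystander: small steel G clamp lying flat, 153x87x18 mm, loose on the bench; origin at the centre of its underside.
- cold_chisel: Bystander: dark steel cold chisel, 24x200x16 mm, loose on the bench; origin at the centre of its underside.
- offcut_4: Bystander: dark wood block, 45x70x45 mm, loose on the bench; origin at the centre of its underside.
- tape_measure: Bystander: yellow tape measure, 38x102x65 mm, loose on the bench; origin at the centre of its underside.
- pencil: Bystander: red carpenter's pencil, 12x158x8 mm, loose on the bench; origin at the centre of its underside.
- file_flat: Bystander: flat file with wooden handle, 26x300x26 mm, loose on the bench; origin at the centre of its underside.
Things that resemble listed ones, but are neither listed nor needed, are in the scene too. There is more than one size of the bracket; the one meant has the size given above.

How it is judged:
By the outcome, as a careful person would: the job done as asked, in the order asked, and still so for the second after the job is handed in, with the robot touching nothing.
It also fails if it takes over 64 s, if anything falls off the work surface, if the arm or the gripper's body presses on something with over 40 N, if the wrist force passes 120 N, or if a joint passes its speed limit or range.

### The arm

A 6-joint arm with a two-finger parallel gripper is mounted at the origin on a cart in front of the work surface, level with it; the furniture and walls round the work are solid. World frame = base frame: x ahead of the robot, y to its left, z up, the work surface at z = 0. Lengths are in m, angles in rad, forces in N, time in s.
With the tool pointing down it reaches from about 0.25 to 0.775 m from the base axis. Payload 4 kg.
Tool frame: the origin (TCP) lies between the finger pads; the fingertips stand 14 mm ahead of it and the grasp point (between the pads) lies 5 mm behind it (nose_length is the distance from the TCP to the fingertips, in m); z points along the fingers, y is the line along which they close (so a half turn about z gives the same grasp; the last joint's range is limited). The gripper opens to 94 mm and grips with 3 to 60 N. Pads are 16 mm wide; open, the fingers measure 119 mm over their backs; the gripper's body (75 mm by 177 mm) begins 78 mm behind the grasp point.
Start: joints at [1.232, 0.087, 1.371, -0, 1.684, -0.103], TCP at [0.128, 0.535, 0.22] pointing down, gripper open.
Joint ranges: [-3.1, 3.1], [-0.76, 2.03], [0.27, 2.55], [-1.08, 4.22], [0.17, 2.65], [-2.57, 2.57]. Speed limits (rad/s): [2.79, 2.79, 3.14, 3.14, 3.14, 3.14].

### API

Orientations are given as [roll, pitch, yaw] about the fixed x, y, z axes, in that order (R = Rz(yaw) Ry(pitch) Rx(roll)).
In Python, from bench import * gives the robot as it stands.
- The arm moves only by the tool move_arm, never from a script. Its argument "steps" is one flat list of numbers, 7 for each row, row after row: the turn, a rotation vector about the world's x, y, z in rad, then the shift along the world's x, y, z in m, then the opening, from 0 (shut) to 1 (fully open). A call has 1 to 12 rows; each row is the pose to reach, as a shift and turn from the pose commanded when the call began; what a row does not reach only later rows make up. A row lasts 1/10 s, in which the tool goes at most 50 mm and 8.59 degrees, less where a joint would pass 70% of its speed; a pose out of reach is approached as far as the arm can. A call with a gripper value outside its range is refused whole. The fingers move at their own pace and stop on an object; the grip force is fixed at half the most. Time passes only in rows, so rows that repeat a pose let the fingers close. It gives the time, the measured TCP pose, the force, the opening and the grip force at its end, in the units of the state.
- get_obs(): the state, without advancing time (a new reading comes with each control period).
- snapshot(name): name is "scene" or "top" or "wrist"; returns (picture, depth): 384x512x3 uint8, red, green, blue; 384x512 float32, m along the optical axis (not along the pixel's ray), 0 where there is no reading.
- camera_model(name): a dict with "fx", "fy", "cx", "cy" (pixels), "rvec" (rotation vector, rad) and "tvec" (3), from world to camera coordinates, as OpenCV has them. Camera axes: x right, y down, z forward; pixel columns grow to the right and rows downward; lengths in m; the calibration is good to about 2 mm. A picture is of the moment at which its call begins: read the wrist's pose just before it. camera_model takes no time and is no camera call; for the wrist camera it gives the pose at the moment of the call.
- close_job(): hands the job in; it is judged then, once.
Trained networks look in the newest picture that a camera, given by its name, has taken for a name from the list of things; names that differ only in an ending like _2 or _b are one class to them, and where a whole thing is asked for, a point or a joint stands for the part that bears it (a point fixed in the world has none). Each returns a list of dicts, best first, with "score" (0 to 1); they miss things now and then, are a little off and sometimes report something else, mostly with a low value. They report only what shows in the picture. A call takes as long as a camera call. They do not tell look-alikes from the thing itself.
- silhouettes(camera, target): "pixels" (384x512 bool, what is visible of it) and "uv" ([column, row] in pixels, amid what is visible of it).
- spot_point(camera, target): "uv" ([column, row] in pixels: a listed point, or the origin of a listed thing).
The state is a dict: "time": time; "joint_positions": joint angles; "qvel": joint speeds; "joint_torque": joint torques, N m; "tool_pos": TCP position; "ee_rot": TCP orientation; "wrist_force": force on the tool from outside, world axes, zero at the start; "wrist_torque": the same for the moment, N m; "width": finger opening in m; "finger_force": force on a finger pad.
Only numpy, scipy, OpenCV 4.12 (cv2) and the standard library are available. Lean on these libraries where they do the work, as an engineer would, in place of code of your own. Each camera call takes 0.05 s, during which the arm holds its last target. There are 200 camera calls.

## Working session

There is one attempt and no reset: what is moved stays moved. The work goes in short steps, Python scripts to look and compute and a tool call to move; the robot and the scene stay as the last step left them, time stands still between calls to the robot, and variables do not carry over. Pictures are saved under pics/ and viewed, at most 10 in all, crops included, and the job is handed in when it is done.

Besides the shell and the picture viewer there is one more tool, called after "Emit:" in YAML: its name, and indented under it one key for each argument. move_arm: Moves the arm, as the interface text tells. Its arguments: {"type":"object","properties":{"steps":{"type":"array"}},"required":["steps"]}

```bash
mkdir -p pics; ls
cat > h.py <<'E'
from bench import *
import numpy as np, cv2
def cam(n):
    m=camera_model(n);K=np.array([[m['fx'],0,m['cx']],[0,m['fy'],m['cy']],[0,0,1.]])
    R=cv2.Rodrigues(np.array(m['rvec'],float))[0];return K,R,np.array(m['tvec'],float).ravel()
def up(c,uv,d):
    K,R,t=c;p=np.linalg.inv(K)@np.array([uv[0],uv[1],1.])*d;return R.T@(p-t)
def atz(c,uv,z):
    K,R,t=c;o=-R.T@t;v=R.T@np.linalg.inv(K)@np.array([uv[0],uv[1],1.]);return o+v*(z-o[2])/v[2]
def proj(c,P):
    K,R,t=c;q=K@(R@np.array(P)+t);return q[:2]/q[2]
def cloud(c,d):
    K,R,t=c;v,u=np.mgrid[:384,:512];p=np.stack([(u-K[0,2])/K[0,0]*d,(v-K[1,2])/K[1,1]*d,d],-1);return (p-t)@R
def tri(cs,uvs):
    A=[];b=[]
    for c,uv in zip(cs,uvs):
        P=c[0]@np.c_[c[1],c[2]]
        for k in (0,1):
            r=uv[k]*P[2]-P[k];A.append(r[:3]);b.append(-r[3])
    return np.linalg.lstsq(np.array(A),np.array(b),rcond=None)[0]
E
python3 - <<'E'
from h import *
im={}
for n in ('scene','top'):
    p,d=snapshot(n);im[n]=p;c=cam(n);np.savez(f'{n}.npz',p=p,d=d)
    for t in ('slot_mid','fence_face','heel','grip','knob_mid','bracket','jig'):
        print(n,t,[(np.round(r['score'],2),np.round(r['uv']),np.round(up(c,r['uv'],d[int(r['uv'][1]),int(r['uv'][0])]),3)) for r in spot_point(n,t)[:4]])
    cv2.imwrite(f'pics/{n}.png',cv2.resize(p[...,::-1],(768,576)))
print(get_obs())
E
```

```text
pics
scene slot_mid [(np.float64(0.66), array([234., 188.]), array([ 0.615, -0.04 ,  0.013]))]
scene fence_face [(np.float64(0.56), array([220., 181.]), array([ 0.665, -0.047,  0.019])), (np.float64(0.51), array([284., 107.]), array([ 0.559, -0.436,  0.002]))]
scene heel [(np.float64(0.94), array([320., 149.]), array([ 0.397, -0.234,  0.054])), (np.float64(0.84), array([287., 139.]), array([ 0.51 , -0.283,  0.009]))]
scene grip [(np.float64(0.97), array([290., 135.]), array([ 0.501, -0.283,  0.031])), (np.float64(0.9), array([319., 140.]), array([ 0.407, -0.278,  0.048]))]
scene knob_mid [(np.float64(0.8), array([278., 166.]), array([ 0.506, -0.131,  0.051]))]
scene bracket [(np.float64(0.74), array([285., 145.]), array([ 0.512, -0.265, -0.002])), (np.float64(0.64), array([330., 154.]), array([ 0.362, -0.267,  0.007]))]
scene jig [(np.float64(0.71), array([231., 185.]), array([ 0.628, -0.046,  0.016]))]
top slot_mid [(np.float64(0.88), array([256., 188.]), array([ 0.624, -0.045,  0.009]))]
top fence_face [(np.float64(0.62), array([255., 172.]), array([ 0.671, -0.042,  0.033])), (np.f
[... 948 characters left out ...]
8, 'joint_positions': array([ 1.23183501e+00,  8.71721266e-02,  1.37067670e+00,  5.28933669e-08,
        1.68362749e+00, -1.03073035e-01]), 'qvel': array([ 9.75415467e-04, -9.52999532e-05,  2.20168752e-03, -8.23606397e-04,
        5.27947524e-05,  5.09769716e-04]), 'joint_torque': array([ 4.86564602e-05, -3.39975786e+01, -3.02582467e+01,  7.19174207e-02,
        2.32239679e-02,  1.78363410e-05]), 'tool_pos': array([0.12853376, 0.53478546, 0.21953296]), 'ee_rot': array([3.14147692e+00, 1.19186692e-05, 2.90570438e+00]), 'wrist_force': array([ 0.17971821, -0.24333348,  0.59778802]), 'wrist_torque': array([-0.01335164,  0.00167079,  0.04441   ]), 'finger_force': 0.0, 'width': 0.0938673629364137}
```

Run:
```python
import numpy as np,cv2
p=np.load('top.npz')['p'][130:330,170:430,::-1]
cv2.imwrite('pics/topc.png',cv2.resize(p,(780,600),interpolation=cv2.INTER_CUBIC))
```

```text
(no output)
```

View pics/scene.png

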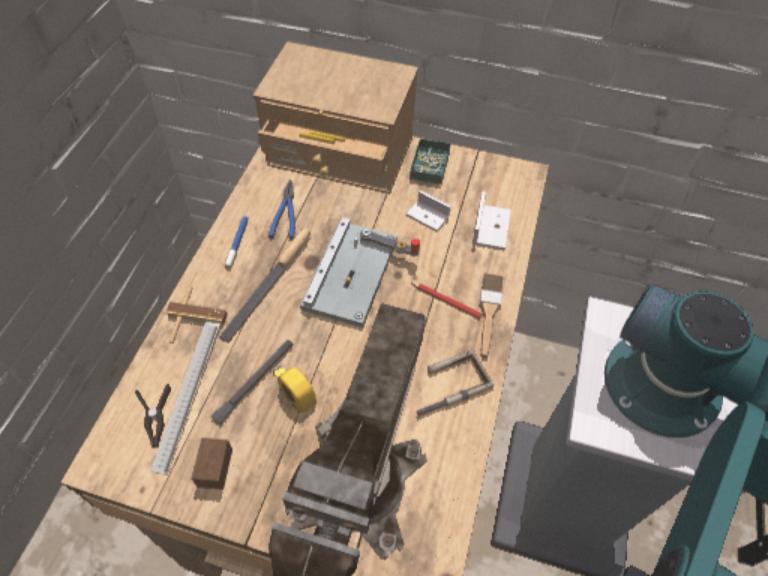

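View pics/topc.png

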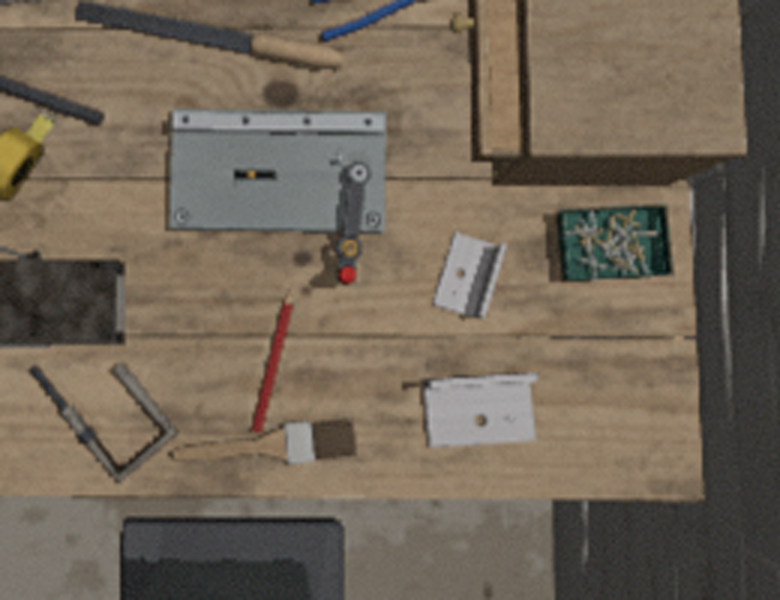

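The scene picture (768x576) shows the larger bracket at about (492,222), the small look-alike at (428,210), the jig at (348,270) and the red knob at (416,245). In the top crop, the big bracket's hole is at (481,421) and its upright leg is on the far side. The pin shows at (251,174), left of the slot's middle.

Emit:
move_arm:
  steps: [0,0,-0.13,0.0,-0.02,0.045,1,0,0,-0.26,0.0,-0.05,0.09,1,0,0,-0.39,0.01,-0.08,0.13,1,0,0,-0.5,0.03,-0.12,0.16,1,0,0,-0.6,0.05,-0.165,0.17,1,0,0,-0.7,0.07,-0.21,0.18,1,0,0,-0.8,0.09,-0.255,0.18,1,0,0,-0.9,0.11,-0.3,0.18,1,0,0,-1.0,0.13,-0.345,0.18,1,0,0,-1.1,0.15,-0.39,0.18,1,0,0,-1.2,0.17,-0.435,0.18,1,0,0,-1.3,0.19,-0.48,0.18,1]

```text
time: 2.0
tool_pos: [0.317, 0.0563, 0.4]
ee_rot: [3.139, -0.0, 1.602]
wrist_force: [1.5, 0.1, 0.1]
width: 0.0941
finger_force: 0.0
```

Run:
```python
from h import *
for n in ('top',):
    z=np.load(n+'.npz');c=cam(n);X=cloud(c,z['d'])
    for lab,lo,hi in (('brk',(.33,-.34,.03),(.43,-.2,.07)),('flat',(.33,-.34,-.01),(.43,-.2,.02)),('small',(.44,-.33,.02),(.54,-.2,.07)),('fence',(.6,-.2,.026),(.72,.1,.05)),('knob',(.47,-.17,.05),(.55,-.1,.1))):
        m=((X>lo)&(X<hi)).all(-1)&(z['d']>0);P=X[m]
        if len(P)<5: print(lab,len(P));continue
        r=cv2.minAreaRect(P[:,:2].astype(np.float32)*1000);print(lab,len(P),r,P[:,2].mean(),P.min(0),P.max(0))
o=get_obs();print(o['tool_pos'],o['ee_rot'],o['joint_positions'],o['time'])
```

```text
brk 102 ((405.9684753417969, -273.70379638671875), (7.912595272064209, 109.78487396240234), 4.266648769378662) 0.049113223518317844 [ 0.40021548 -0.32869503  0.0378507 ] [ 0.41276214 -0.21908798  0.0547097 ]
flat 1303 ((379.20697021484375, -270.0135803222656), (97.68067932128906, 139.9658966064453), 0.1782732754945755) 0.004254637420257186 [ 0.33022639 -0.339864   -0.00705256] [ 0.4282239  -0.20004618  0.01840096]
small 64 ((506.07025146484375, -286.7132873535156), (6.5590500831604, 73.3727798461914), 71.10310363769531) 0.033108474676753326 [ 0.47117706 -0.3011433   0.02129986] [ 0.53990696 -0.27357397  0.04173808]
fence 491 ((645.1172485351562, -63.624427795410156), (221.64466857910156, 85.69549560546875), 88.45500946044922) 0.034503586703155516 [ 0.60003958 -0.17539362  0.02611871] [0.6891259  0.04614002 0.04579324]
knob 27 ((512.3547973632812, -134.56625366210938), (15.179004669189453, 15.423445701599121), 40.42448043823242) 0.06610157763093912 [ 0.50612177 -0.14221798  0.06184053] [ 0.52196208 -0.12696307  0.07125251]
[0.31703001 0.05626847 0.3999741 ] [ 3.13933717e+00 -1.27652676e-04  1.60180562e+00] [-1.25860761e-03 -3.77807812e-01  1.41675172e+00  2.32156466e-04
  2.10039855e+00 -3.21502517e-02] 2.0
```

Emit:
move_arm:
  steps: [0,0,0,0.045,-0.02,0,1,0,0,0,0.09,-0.04,0,1,0,0,0,0.135,-0.06,0,1,0,0,0,0.18,-0.08,-0.01,1,0,0,0,0.22,-0.1,-0.03,1,0,0,0,0.25,-0.1,-0.06,1,0,0,0,0.25,-0.1,-0.08,1,0,0,0,0.25,-0.1,-0.08,1]

```text
time: 2.8
tool_pos: [0.5664, -0.0419, 0.3143]
ee_rot: [-3.132, -0.002, 1.605]
wrist_force: [0.8, 0.4, 0.1]
width: 0.0937
finger_force: 0.0
```

```bash
cat > look.py <<'E'
from h import *
import sys
def look(tag,targets):
    o=get_obs();print(o['time'],o['tool_pos'],o['ee_rot'])
    c=cam('wrist');p,d=snapshot('wrist');np.savez(tag+'.npz',p=p,d=d,K=c[0],R=c[1],t=c[2])
    print('cam at',-c[1].T@c[2],'axis',c[1][2])
    for t in targets:
        print(t,[(round(float(r['score']),2),np.round(r['uv'],1),np.round(up(c,r['uv'],d[int(np.clip(r['uv'][1],0,383)),int(np.clip(r['uv'][0],0,511))]),4)) for r in spot_point('wrist',t)[:3]])
    cv2.imwrite(f'pics/{tag}.png',p[...,::-1])
look(sys.argv[1],sys.argv[2:])
E
python3 look.py w1 slot_mid fence_face knob_mid
```

```text
2.8 [ 0.56636972 -0.04188401  0.31430345] [-3.13223526e+00 -2.00847648e-03  1.60546387e+00]
cam at [0.56405413 0.038078   0.48035671] axis [ 0.00115894 -0.27085851 -0.96261847]
slot_mid [(0.89, array([285.7, 165.6]), array([ 0.6204, -0.0367,  0.0257]))]
fence_face [(0.95, array([312. , 167.6]), array([ 0.6665, -0.0395,  0.0199])), (0.34, array([162.7, 286.4]), array([ 0.5194, -0.0481,  0.3577]))]
knob_mid [(0.95, array([217.1, 224.5]), array([ 0.5096, -0.1312,  0.0678]))]
```

View pics/w1.png

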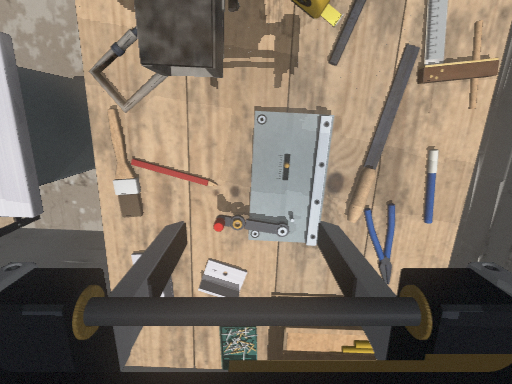

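The wrist view shows the jig whole, with the fence on the right, the slot and brass pin near (287,167), the knob at (218,226), and the fingers at the bottom.

```bash
cat > jig.py <<'E'
from h import *
def fit(n):
    z=np.load(n+'.npz');
    c=cam('top') if n=='top' else (z['K'],z['R'],z['t'])
    X=cloud(c,z['d']);p=z['p'].astype(int)
    m=((X>(.64,-.22,.027))&(X<(.72,.1,.042))).all(-1)
    r=cv2.minAreaRect(X[m][:,:2].astype(np.float32)*1000);print(n,'fence',m.sum(),r,np.median(X[m][:,2]))
    Q=X[m];
    # fence centreline fit: x vs y
    a=np.polyfit(Q[:,1],Q[:,0],1);print(' yaw',-a[0],'x@y',np.polyval(a,[-.05]))
    m=((X>(.56,-.22,.012))&(X<(.72,.1,.024))).all(-1)
    r=cv2.minAreaRect(X[m][:,:2].astype(np.float32)*1000);print(' base',m.sum(),r,np.median(X[m][:,2]))
    m=((X>(.59,-.1,-.01))&(X<(.65,.0,.05))).all(-1)&(p[...,0]-p[...,2]>60)
    v,u=np.nonzero(m);
    if len(u): print(' pin',len(u),u.mean(),v.mean(),atz(c,(u.mean(),v.mean()),.024),X[m].mean(0))
    m=((X>(.45,-.2,.03))&(X<(.56,-.08,.09))).all(-1)&(p[...,0]-p[...,1]>80)
    v,u=np.nonzero(m);print(' knob',len(u),np.median(X[m],0),X[m].min(0),X[m].max(0))
fit('top');fit('w1')
E
python3 jig.py
```

```text
top fence 408 ((665.8519287109375, -64.18367767333984), (221.64466857910156, 44.2110595703125), 88.45500946044922) 0.03407636112172219
 yaw -0.02260409327694315 x@y [0.67818151]
 base 2228 ((629.6890869140625, -64.52973175048828), (230.55419921875, 130.77073669433594), 88.96156311035156) 0.01829618613440466
 pin 4 253.5 187.5 [ 0.6231566  -0.03601633  0.024     ] [ 0.62324113 -0.036011    0.02347286]
 knob 19 [ 0.51243512 -0.13313474  0.06563824] [ 0.50612177 -0.13945684  0.06191758] [ 0.51871863 -0.12697159  0.07125251]
w1 fence 1498 ((675.6906127929688, -65.84955596923828), (226.15074157714844, 18.470163345336914), 89.03488159179688) 0.03458970458379846
 yaw -0.016865474518843293 x@y [0.67516541]
 base 7531 ((627.0462646484375, -65.28870391845703), (230.78773498535156, 130.20065307617188), 89.01485443115234) 0.018656130431186815
 pin 14 286.5 165.5 [ 0.6219337  -0.03680651  0.024     ] [ 0.62164183 -0.03643549  0.02628344]
 knob 65 [ 0.51103738 -0.13555481  0.06705476] [ 0.50431986 -0.14343923  0.06417173] [ 0.5188871  -0.1284544   0.06877316]
```

Emit:
move_arm:
  steps: [0,0,0,-0.04,-0.03,0,1,0,0,0,-0.08,-0.06,0,1,0,0,0,-0.12,-0.09,0,1,0,0,0,-0.15,-0.13,-0.01,1,0,0,0,-0.16,-0.17,-0.03,1,0,0,0.03,-0.16,-0.21,-0.05,1,0,0,0.03,-0.16,-0.23,-0.08,1,0,0,0.03,-0.16,-0.23,-0.1,1,0,0,0.03,-0.16,-0.23,-0.1,1]

```text
time: 3.9
tool_pos: [0.4057, -0.2715, 0.2183]
ee_rot: [-3.14, -0.002, 1.634]
wrist_force: [-0.3, -0.2, 0.2]
width: 0.0939
finger_force: 0.0
```

```bash
python3 look.py w2 grip heel bracket
python3 - <<'E'
from h import *
z=np.load('w2.npz');c=(z['K'],z['R'],z['t']);X=cloud(c,z['d'])
m=((X>(.38,-.36,.04))&(X<(.44,-.18,.06))).all(-1);P=X[m]
print(m.sum(),cv2.minAreaRect(P[:,:2].astype(np.float32)*1000),np.median(P[:,2]))
m=((X>(.31,-.36,.004))&(X<(.44,-.18,.07))).all(-1);P=X[m]
print(m.sum(),cv2.minAreaRect(P[:,:2].astype(np.float32)*1000),np.median(P[:,2]))
E
```

```text
3.9 [ 0.40573965 -0.27153166  0.21830841] [-3.13973338e+00 -1.99344529e-03  1.63446273e+00]
cam at [ 0.39989563 -0.19171524  0.38436223] axis [ 0.01619971 -0.27024713 -0.96265469]
grip [(0.82, array([326.5, 199.1]), array([ 0.5066, -0.2894,  0.036 ])), (0.79, array([250.7, 183. ]), array([ 0.4032, -0.2706,  0.0493]))]
heel [(0.92, array([321.6, 193.4]), array([ 0.5014, -0.2842,  0.0274])), (0.89, array([252.5, 178.5]), array([ 0.4051, -0.2642,  0.0515]))]
bracket [(0.97, array([224.8, 179.4]), array([ 0.3659, -0.279 ,  0.0014])), (0.96, array([328.4, 169.3]), array([ 0.5122, -0.2537,  0.0066]))]
529 ((402.5943603515625, -273.41827392578125), (7.524057388305664, 108.40452575683594), 3.739793539047241) 0.05053850886941166
3749 ((372.0582580566406, -276.099609375), (70.10194396972656, 110.55805969238281), 4.298978328704834) 0.008753888250753471
```

View pics/w2.png

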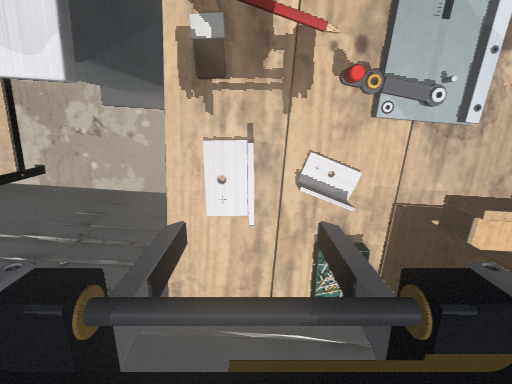

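The wrist view shows the big bracket, 70x110 mm, with its hole at (222,179) and its upright leg at (251,175). The small look-alike is at (330,178) and will be left alone.

Emit:
move_arm:
  steps: [0,0,0.01,-0.002,-0.002,-0.04,0.4,0,0,0.01,-0.002,-0.002,-0.08,0.4,0,0,0.01,-0.002,-0.002,-0.12,0.4,0,0,0.01,-0.002,-0.002,-0.15,0.4,0,0,0.01,-0.002,-0.002,-0.17,0.4,0,0,0.01,-0.002,-0.002,-0.183,0.4,0,0,0.01,-0.002,-0.002,-0.183,0.4,0,0,0.01,-0.002,-0.002,-0.183,0.15,0,0,0.01,-0.002,-0.002,-0.183,0,0,0,0.01,-0.002,-0.002,-0.183,0,0,0,0.01,-0.002,-0.002,-0.183,0,0,0,0.01,-0.002,-0.002,-0.183,0]

```text
time: 5.3
tool_pos: [0.4051, -0.2743, 0.0374]
ee_rot: [3.141, 0.001, 1.646]
wrist_force: [-1.5, -0.7, 4.0]
width: 0.0077
finger_force: 30.0
```

Emit:
move_arm:
  steps: [0,0,0,0,0,0.03,0,0,0,0,0,0,0.07,0,0,0,0,0,0.01,0.11,0,0,0,-0.01,0.02,0.03,0.125,0,0,0,-0.03,0.05,0.06,0.125,0,0,0,-0.045,0.08,0.09,0.125,0,0,0,-0.06,0.11,0.12,0.125,0,0,0,-0.075,0.14,0.15,0.125,0,0,0,-0.085,0.17,0.18,0.125,0,0,0,-0.092,0.2,0.205,0.125,0,0,0,-0.092,0.225,0.225,0.125,0,0,0,-0.092,0.24,0.23,0.125,0]

```text
time: 6.5
tool_pos: [0.6462, -0.0408, 0.16]
ee_rot: [-3.14, -0.002, 1.557]
wrist_force: [-0.4, -0.9, -1.4]
width: 0.0078
finger_force: 30.0
```

```bash
python3 look.py w3 bracket heel slot_mid fence_face
python3 - <<'E'
from h import *
o=get_obs();print({k:o[k] for k in('wrist_force','wrist_torque','width')})
p=np.load('w3.npz')['p'][80:300,150:400,::-1]
cv2.imwrite('pics/w3c.png',cv2.resize(p,None,fx=2.6,fy=2.6,interpolation=cv2.INTER_CUBIC))
E
```

```text
6.5 [ 0.64616935 -0.04078165  0.160023  ] [-3.14028477e+00 -1.59627831e-03  1.55707376e+00]
cam at [0.64636955 0.03923488 0.32604522] axis [-0.00423193 -0.27102659 -0.96256256]
bracket [(0.59, array([199.3, 222.3]), array([ 0.5806, -0.0818,  0.0182]))]
heel [(0.96, array([161.3, 351.6]), array([ 0.6215, -0.0201,  0.2683])), (0.79, array([257.4, 219.7]), array([ 0.6489, -0.0196,  0.1733]))]
slot_mid []
fence_face []
{'wrist_force': array([ 0.53790666, -0.44564594, -1.95068909]), 'wrist_torque': array([-0.10865347,  0.01570717,  0.00764454]), 'width': 0.007675517228538625}
```

View pics/w3c.png

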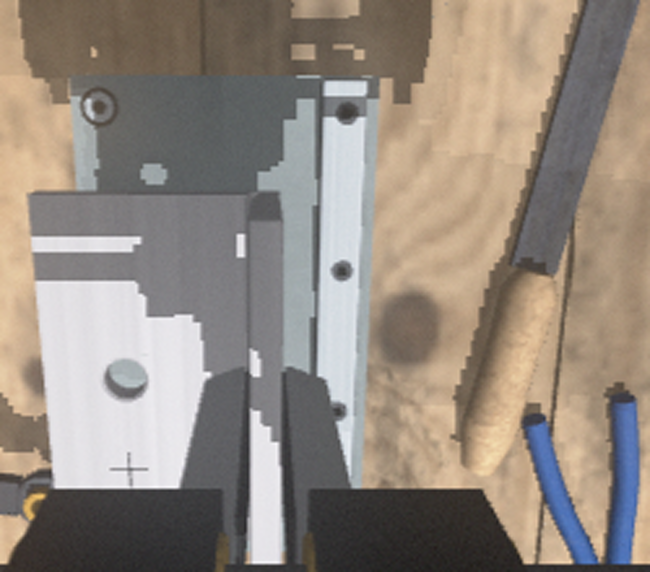

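The crop shows the bracket held above the jig, with its hole at crop (126,377), or full-picture (198.5,225). The fence is at the right, with its face at about crop x=320.

Run:
```python
from h import *
z=np.load('w3.npz');c=(z['K'],z['R'],z['t']);X=cloud(c,z['d'])
for zz in (.129,.131): print('hole',atz(c,(198.5,225),zz))
m=((X>(.57,-.11,.122))&(X<(.64,.03,.14))).all(-1);P=X[m];print('flat z',np.median(P[:,2]),np.polyfit(P[:,1],P[:,2],1), np.polyfit(P[:,0],P[:,2],1),P.min(0),P.max(0))
s=P[(P[:,1]<.0)]
# left edge
E=[(y,P[abs(P[:,1]-y)<.002][:,0].min()) for y in np.arange(-.06,.0,.004)]
print('leftedge',np.polyfit(*np.array(E).T,1))
m=((X>(.655,-.1,.028))&(X<(.72,.06,.042))).all(-1);P=X[m]
E=[(y,P[abs(P[:,1]-y)<.0015][:,0].min(),P[abs(P[:,1]-y)<.0015][:,0].max()) for y in np.arange(-.03,.044,.004)];E=np.array(E)
print('fence near',np.polyfit(E[:,0],E[:,1],1),'far',np.polyfit(E[:,0],E[:,2],1),np.median(P[:,2]), P[:,1].max())
m=((X>(.55,-.0,.012))&(X<(.66,.08,.024))).all(-1);P=X[m];print('base',P.min(0),P.max(0),np.median(P[:,2]))
```

```text
hole [ 0.60348981 -0.04049337  0.129     ]
hole [ 0.60392504 -0.03968413  0.131     ]
flat z 0.13123402529340278 [-0.00135277  0.13108462] [-1.14277589e-04  1.31186162e-01] [ 0.57841991 -0.09555738  0.12239512] [0.63999789 0.01548634 0.13376214]
leftedge [0.01243912 0.57953453]
fence near [0.01581222 0.66811153] far [0.01641865 0.68546469] 0.03463417404735736 0.04636385914985064
base [5.63080177e-01 2.87581675e-04 1.62203182e-02] [0.65965159 0.05022826 0.02143254] 0.018640702226981755
```

Emit:
move_arm:
  steps: [0,0,-0.003,0.004,-0.003,-0.03,0,0,0,-0.003,0.007,-0.003,-0.06,0,0,0,-0.003,0.007,-0.003,-0.08,0,0,0,-0.003,0.007,-0.003,-0.09,0,0,0,-0.003,0.007,-0.003,-0.093,0,0,0,-0.003,0.007,-0.003,-0.093,0,0,0,-0.003,0.007,-0.003,-0.093,0]

```text
time: 7.45
tool_pos: [0.6529, -0.0472, 0.0705]
ee_rot: [3.138, 0.0, 1.551]
wrist_force: [-0.6, 0.0, -1.7]
width: 0.0079
finger_force: 30.0
```

Emit:
move_arm:
  steps: [0,0,0,0.003,0,-0.003,0,0,0,0,0.006,0,-0.004,0,0,0,0,0.008,0,-0.004,0,0,0,0,0.0085,0,-0.004,0,0,0,0,0.009,0,-0.004,0,0,0,0,0.009,0,-0.004,0]

```text
time: 8.05
tool_pos: [0.661, -0.0467, 0.0645]
ee_rot: [3.142, -0.0, 1.551]
wrist_force: [0.1, -0.3, -2.0]
width: 0.0076
finger_force: 30.0
```

Emit:
move_arm:
  steps: [0,0,0,0.0007,0,0,0,0,0,0,0.0014,0,0,0,0,0,0,0.002,0,0,0,0,0,0,0.002,0,0,0]

```text
time: 8.45
tool_pos: [0.6631, -0.0468, 0.0645]
ee_rot: [3.141, 0.0, 1.551]
wrist_force: [0.0, -0.1, -2.2]
width: 0.0075
finger_force: 30.0
```

Emit:
move_arm:
  steps: [0,0,0,0.0005,0,0,0,0,0,0,0.001,0,0,0,0,0,0,0.0015,0,0,0,0,0,0,0.0015,0,0,0]

```text
time: 8.85
tool_pos: [0.6643, -0.0468, 0.0644]
ee_rot: [-3.141, 0.0, 1.551]
wrist_force: [-0.7, 0.9, -1.4]
width: 0.0081
finger_force: 30.0
```

Emit:
move_arm:
  steps: [0,0,0,0.0005,0,0,0,0,0,0,0.001,0,0,0,0,0,0,0.001,0,0,0]

```text
time: 9.15
tool_pos: [0.6645, -0.0468, 0.0644]
ee_rot: [-3.139, 0.0, 1.551]
wrist_force: [-4.6, -0.2, 0.4]
width: 0.008
finger_force: 30.0
```

Emit:
move_arm:
  steps: [0,0,0,-0.0003,0,-0.0007,0,0,0,0,-0.0003,0,-0.0014,0,0,0,0,-0.0003,0,-0.002,0,0,0,0,-0.0003,0,-0.002,0]

```text
time: 9.55
tool_pos: [0.6646, -0.0468, 0.0631]
ee_rot: [-3.14, 0.0, 1.551]
wrist_force: [-5.0, 1.2, 2.7]
width: 0.0078
finger_force: 30.0
```

Emit:
move_arm:
  steps: [0,0,0,-0.0003,0.001,-0.0005,0,0,0,0,-0.0003,0.002,-0.0005,0,0,0,0,-0.0003,0.003,-0.0005,0,0,0,0,-0.0003,0.004,-0.0005,0,0,0,0,-0.0003,0.005,-0.0005,0,0,0,0,-0.0003,0.006,-0.0005,0]

```text
time: 10.15
tool_pos: [0.6646, -0.0444, 0.063]
ee_rot: [-3.142, 0.007, 1.55]
wrist_force: [-5.5, -6.1, 3.2]
width: 0.0079
finger_force: 30.0
```

Emit:
move_arm:
  steps: [0,0,0,-0.0007,0,0.0005,0,0,0,0,-0.0007,0,0.0005,0,0,0,0,-0.0007,0.0005,0.0005,0]

```text
time: 10.45
tool_pos: [0.6645, -0.041, 0.0626]
ee_rot: [3.141, 0.001, 1.55]
wrist_force: [-1.9, -1.5, -1.1]
width: 0.0081
finger_force: 30.0
```

Emit:
move_arm:
  steps: [0,0,0,0,0.0005,-0.0004,0,0,0,0,0,0.001,-0.0006,0,0,0,0,0,0.0015,-0.0006,0,0,0,0,0,0.002,-0.0006,0,0,0,0,0,0.002,-0.0006,0]

```text
time: 10.95
tool_pos: [0.6645, -0.0377, 0.0618]
ee_rot: [3.141, -0.001, 1.551]
wrist_force: [0.6, 0.2, -3.1]
width: 0.0078
finger_force: 30.0
```

Emit:
move_arm:
  steps: [0,0,0,0,0,-0.001,0,0,0,0,0,0,-0.002,0,0,0,0,0,0,-0.003,0,0,0,0,0,0,-0.003,0]

```text
time: 11.35
tool_pos: [0.6643, -0.0383, 0.0587]
ee_rot: [3.141, -0.0, 1.551]
wrist_force: [-0.7, 0.0, -1.8]
width: 0.0079
finger_force: 30.0
```

Emit:
move_arm:
  steps: [0,0,0,0,0,-0.001,0,0,0,0,0,0,-0.002,0,0,0,0,0,0,-0.002,0]

```text
time: 11.65
tool_pos: [0.6641, -0.0383, 0.0567]
ee_rot: [-3.141, -0.0, 1.551]
wrist_force: [0.0, -0.2, -2.2]
width: 0.0079
finger_force: 30.0
```

Emit:
move_arm:
  steps: [0,0,0,0,0,-0.001,0,0,0,0,0,0,-0.002,0,0,0,0,0,0,-0.0025,0,0,0,0,0,0,-0.0025,0]

```text
time: 12.05
tool_pos: [0.6644, -0.0383, 0.0555]
ee_rot: [3.141, 0.0, 1.551]
wrist_force: [-1.2, 0.7, 3.2]
width: 0.0079
finger_force: 30.0
```

Emit:
move_arm:
  steps: [0,0,0,0,0,-0.0005,0,0,0,0,0,0,-0.001,0,0,0,0,0,0,-0.001,0]

```text
time: 12.35
tool_pos: [0.6644, -0.0383, 0.0554]
ee_rot: [3.14, 0.0, 1.551]
wrist_force: [-2.6, -0.5, 7.2]
width: 0.0078
finger_force: 30.0
```

Emit:
move_arm:
  steps: [0,0,0,0,0,0.0015,0,0,0,0,0,0,0.0015,0.3,0,0,0,0,0,0.0015,0.3,0,0,0,0,0,0.0015,0.3,0,0,0,0,0,0.03,0.3,0,0,0,0,0,0.07,0.3,0,0,0,0,-0.03,0.11,0.3,0,0,0,-0.03,-0.06,0.14,0.6,0,0,0,-0.06,-0.09,0.16,0.6,0,0,0,-0.06,-0.09,0.16,0.6,0,0,0,-0.06,-0.09,0.16,0.6]

```text
time: 13.45
tool_pos: [0.6043, -0.1289, 0.2142]
ee_rot: [3.139, -0.0, 1.549]
wrist_force: [-1.3, -0.4, -0.4]
width: 0.0553
finger_force: 0.0
```

```bash
python3 look.py w4 bracket heel knob_mid
python3 - <<'E'
from h import *
z=np.load('w4.npz');c=(z['K'],z['R'],z['t']);X=cloud(c,z['d']);p=z['p'].astype(int)
m=((X>(.60,-.08,.0))&(X<(.65,.01,.06))).all(-1);P=X[m];A=np.c_[P[:,:2]-[.625,-.035],np.ones(len(P))]
print('flat',np.median(P[:,2]),np.linalg.lstsq(A,P[:,2],rcond=None)[0])
m=((X>(.57,.03,.01))&(X<(.65,.045,.03))).all(-1);print('base',np.median(X[m][:,2]))
m=((X>(.45,-.2,.03))&(X<(.56,-.08,.09))).all(-1)&(p[...,0]-p[...,1]>80)
v,u=np.nonzero(m);print(' knob',len(u),u.mean(),v.mean(),np.median(X[m],0),X[m].min(0),X[m].max(0))
p=z['p'][30:250,100:400,::-1]
cv2.imwrite('pics/w4c.png',cv2.resize(p,None,fx=2.6,fy=2.6,interpolation=cv2.INTER_CUBIC))
E
```

```text
13.45 [ 0.6042757  -0.12889223  0.21421844] [ 3.13930412e+00 -6.11902625e-05  1.54915503e+00]
cam at [ 0.60451661 -0.0486324   0.38010479] axis [-0.00295573 -0.27255173 -0.96213659]
bracket [(0.65, array([197.9, 258.6]), array([ 0.5747, -0.1201,  0.2508])), (0.57, array([264.5, 109.4]), array([ 0.6217, -0.0386,  0.0267]))]
heel [(0.86, array([194.5, 275.1]), array([ 0.5758, -0.1206,  0.2658])), (0.77, array([298.3, 106.7]), array([ 0.6595, -0.0372,  0.0524]))]
knob_mid [(0.81, array([175.6, 194.8]), array([ 0.5119, -0.1356,  0.0673]))]
flat 0.026635510258750106 [0.00223269 0.00125131 0.02652774]
base 0.01879421332656841
 knob 132 175.12121212121212 194.7651515151515 [ 0.51116914 -0.13582097  0.06683667] [ 0.50352555 -0.14337461  0.06334212] [ 0.51881007 -0.12853283  0.06862495]
```

View pics/w4c.png

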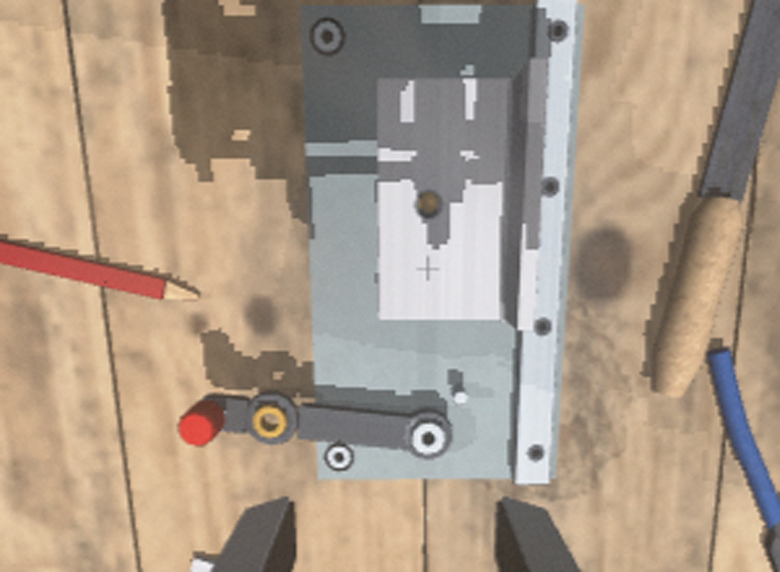

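The crop shows the bracket flat on the base against the fence, with the pin seen in its hole at crop (428,204) and the knob at (202,425). The flat leg's top is 7.8 mm above the base, so the bracket is seated.

Emit:
move_arm:
  steps: [0,0,0.14,-0.01,-0.001,0,0.5,0,0,0.28,-0.02,-0.002,-0.01,0.5,0,0,0.42,-0.03,-0.003,-0.02,0.5,0,0,0.56,-0.04,-0.004,-0.03,0.5,0,0,0.7,-0.05,-0.005,-0.04,0.5,0,0,0.84,-0.06,-0.006,-0.05,0.5,0,0,0.98,-0.07,-0.006,-0.06,0.5,0,0,1.12,-0.08,-0.006,-0.07,0.5,0,0,1.26,-0.092,-0.006,-0.08,0.5,0,0,1.4,-0.092,-0.006,-0.09,0.5,0,0,1.46,-0.092,-0.006,-0.094,0.5,0,0,1.46,-0.092,-0.006,-0.094,0.5]

```text
time: 14.85
tool_pos: [0.5116, -0.133, 0.1173]
ee_rot: [3.14, -0.004, 3.012]
wrist_force: [-0.7, 0.1, -0.3]
width: 0.0473
finger_force: 0.0
```

Emit:
move_arm:
  steps: [0,0,0,0.0005,-0.0025,-0.03,0.5,0,0,0,0.0005,-0.0025,-0.05,0.5,0,0,0,0.0005,-0.0025,-0.06,0.5,0,0,0,0.0005,-0.0025,-0.064,0.5,0,0,0,0.0005,-0.0025,-0.064,0.5,0,0,0,0.0005,-0.0025,-0.064,0.25,0,0,0,0.0005,-0.0025,-0.064,0.1,0,0,0,0.0005,-0.0025,-0.064,0.1,0,0,0,0.0005,-0.0025,-0.064,0.1,0,0,0,0.0005,-0.0025,-0.064,0.1]

```text
time: 15.85
tool_pos: [0.513, -0.1369, 0.056]
ee_rot: [-3.142, 0.001, 3.011]
wrist_force: [-0.1, 0.1, 1.8]
width: 0.0174
finger_force: 30.0
```

Run:
```python
import numpy as np
from bench import *
o=get_obs();print(o['tool_pos'],o['wrist_force'],o['width'],o['joint_positions'])
t=o['tool_pos'][:2]
P=np.array([.6213,-.1505])
r=np.linalg.norm(t-P);a0=np.arctan2(*(t-P)[::-1]);print('r',r,a0)
r=.110
s=P+r*np.array([np.cos(a0),np.sin(a0)])
for k in range(0,13):
    a=a0-k*.12;q=P+r*np.array([np.cos(a),np.sin(a)]);print(k,round(-k*.12,2),np.round(q-s,4),np.round(q,4))
```

```text
[ 0.51299763 -0.13689354  0.05598176] [-0.06819799  0.10215491  1.77718567] 0.01737846200156281 [-3.67703457e-01  1.35605510e-01  1.64986710e+00  2.00821715e-04
  1.35510837e+00 -1.80762567e+00]
r 0.10915374492479069 3.016613453987063
0 0.0 [0. 0.] [ 0.5122 -0.1368]
1 -0.12 [0.0024 0.013 ] [ 0.5146 -0.1238]
2 -0.24 [0.0064 0.0256] [ 0.5185 -0.1112]
3 -0.36 [0.0118 0.0376] [ 0.524  -0.0992]
4 -0.48 [0.0187 0.0488] [ 0.5308 -0.0879]
5 -0.6 [0.0268 0.0592] [ 0.539  -0.0776]
6 -0.72 [0.0361 0.0686] [ 0.5483 -0.0682]
7 -0.84 [0.0465 0.0767] [ 0.5587 -0.0601]
8 -0.96 [0.0578 0.0836] [ 0.5699 -0.0532]
9 -1.08 [0.0698 0.089 ] [ 0.582  -0.0478]
10 -1.2 [0.0824 0.093 ] [ 0.5945 -0.0438]
11 -1.32 [0.0953 0.0954] [ 0.6075 -0.0414]
12 -1.44 [0.1085 0.0963] [ 0.6207 -0.0405]
```

Emit:
move_arm:
  steps: [0,0,-0.06,0.001,0.0065,0,0.1,0,0,-0.12,0.0024,0.013,0,0.1,0,0,-0.18,0.0043,0.0194,0,0.1,0,0,-0.24,0.0064,0.0256,0,0.1,0,0,-0.3,0.009,0.0317,0,0.1,0,0,-0.36,0.0118,0.0376,0,0.1,0,0,-0.42,0.0152,0.0433,0,0.1,0,0,-0.48,0.0187,0.0488,0,0.1,0,0,-0.54,0.0227,0.0541,0,0.1,0,0,-0.6,0.0268,0.0592,0,0.1,0,0,-0.66,0.0314,0.064,0,0.1,0,0,-0.72,0.0361,0.0686,0,0.1]

```text
time: 17.05
tool_pos: [0.5494, -0.0688, 0.056]
ee_rot: [3.142, 0.002, 2.288]
wrist_force: [0.8, -2.8, -0.1]
width: 0.0168
finger_force: 30.0
```

Emit:
move_arm:
  steps: [0,0,-0.06,0.0051,0.0042,0,0.1,0,0,-0.12,0.0104,0.0081,0,0.1,0,0,-0.18,0.0159,0.0117,0,0.1,0,0,-0.24,0.0217,0.015,0,0.1,0,0,-0.3,0.0276,0.0179,0,0.1,0,0,-0.36,0.0337,0.0204,0,0.1,0,0,-0.42,0.0399,0.0226,0,0.1,0,0,-0.48,0.0463,0.0244,0,0.1,0,0,-0.54,0.0527,0.0258,0,0.1,0,0,-0.6,0.0592,0.0268,0,0.1,0,0,-0.64,0.0636,0.0272,0,0.1,0,0,-0.64,0.0636,0.0272,0,0.1]

```text
time: 18.25
tool_pos: [0.6131, -0.0424, 0.056]
ee_rot: [3.14, 0.003, 1.65]
wrist_force: [-1.1, -3.0, 2.4]
width: 0.0173
finger_force: 30.0
```

Emit:
move_arm:
  steps: [0,0,-0.03,0.003,0.0002,0,0.1,0,0,-0.06,0.006,0.0003,0,0.1,0,0,-0.08,0.008,0.0003,0,0.1,0,0,-0.08,0.008,0.0003,0,0.1]

```text
time: 18.65
tool_pos: [0.6209, -0.0421, 0.056]
ee_rot: [3.14, 0.003, 1.571]
wrist_force: [-0.8, -5.3, 2.6]
width: 0.017
finger_force: 30.0
```

Emit:
move_arm:
  steps: [0,0,-0.01,0.001,-0.0008,0,0.1,0,0,-0.015,0.002,-0.0008,0,0.1,0,0,-0.015,0.002,-0.0008,0,0.1]

```text
time: 18.95
tool_pos: [0.6225, -0.0422, 0.056]
ee_rot: [3.141, 0.001, 1.556]
wrist_force: [-2.1, -4.9, 4.1]
width: 0.0174
finger_force: 30.0
```

Emit:
move_arm:
  steps: [0,0,0,0.001,-0.0005,0,0.1,0,0,0,0.0015,-0.0005,0,0.1,0,0,0,0.0015,-0.0005,0,0.1]

```text
time: 19.25
tool_pos: [0.6226, -0.0422, 0.0559]
ee_rot: [-3.139, 0.0, 1.556]
wrist_force: [-4.1, -4.7, 6.6]
width: 0.0169
finger_force: 30.0
```

Emit:
move_arm:
  steps: [0,0,0,0.0005,-0.0003,0,0.1,0,0,0,0.001,-0.0005,0,0.1,0,0,0,0.001,-0.0005,0,0.1]

```text
time: 19.55
tool_pos: [0.6227, -0.0422, 0.0559]
ee_rot: [-3.137, -0.0, 1.556]
wrist_force: [-6.8, -2.8, 8.7]
width: 0.0173
finger_force: 30.0
```

Emit:
move_arm:
  steps: [0,0,0,-0.001,0,0,0.1,0,0,0,-0.0015,0,0,0.33,0,0,0,-0.0015,0,0,0.33,0,0,0,-0.0015,0,0,0.33,0,0,0,-0.0015,0,0.02,0.33,0,0,0,-0.0015,0,0.05,0.33,0,0,0,-0.0015,0,0.09,0.33,0,0,0,-0.0015,-0.03,0.13,0.33,0,0,0,-0.0015,-0.06,0.16,0.33,0,0,0,-0.02,-0.09,0.18,0.33,0,0,0,-0.02,-0.09,0.18,0.33]

```text
time: 20.65
tool_pos: [0.6053, -0.1358, 0.2397]
ee_rot: [3.135, 0.003, 1.552]
wrist_force: [-0.1, -0.2, -0.4]
width: 0.0311
finger_force: 0.0
```

```bash
python3 look.py w5 bracket knob_mid
python3 - <<'E'
from h import *
z=np.load('w5.npz');c=(z['K'],z['R'],z['t']);X=cloud(c,z['d']);p=z['p'].astype(int)
m=((X>(.57,-.2,.03))&(X<(.66,.0,.09))).all(-1)&(p[...,0]-p[...,1]>80)
print(' knob',m.sum(),np.median(X[m],0))
m=((X>(.58,-.085,.0))&(X<(.605,.01,.06))).all(-1);print('flat',np.median(X[m][:,2]))
m=((X>(.57,.03,.01))&(X<(.65,.045,.03))).all(-1);print('base',np.median(X[m][:,2]))
p=z['p'][30:250,100:400,::-1]
cv2.imwrite('pics/w5c.png',cv2.resize(p,None,fx=2.6,fy=2.6,interpolation=cv2.INTER_CUBIC))
E
```

```text
20.65 [ 0.60532895 -0.13578809  0.23974612] [3.13480009e+00 2.80024148e-03 1.55182319e+00]
cam at [ 0.60461805 -0.05504247  0.40539935] axis [ 0.00207911 -0.27536405 -0.96133777]
bracket [(0.94, array([262.5, 107.3]), array([ 0.6202, -0.0439,  0.0664])), (0.56, array([196.7, 244.7]), array([ 0.5151, -0.2513,  0.008 ]))]
knob_mid [(0.82, array([262.9, 104.8]), array([ 0.6206, -0.0412,  0.0678]))]
 knob 8 [ 0.62802988 -0.04204002  0.06653565]
flat 0.0191893350565699
base 0.018700418391239718
```

View pics/w5c.png

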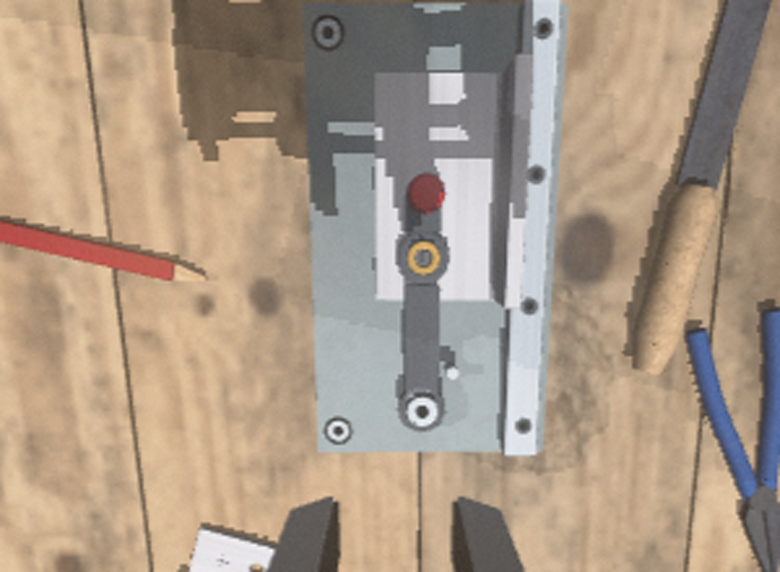

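Run:
```python
from h import *
z=np.load('w5.npz');c=(z['K'],z['R'],z['t']);d=z['d']
f=lambda u,v:(u/2.6+100,v/2.6+30)
for n,q in (('pivot',(421,411)),('knob',(426,193)),('bush',(423,257)),('stop',(452,373)),('armedgeR',(438,373)),('armedgeL',(404,373)),('f1',(543,28)),('f2',(523,425)),('base',(338,431))):
    uv=f(*q);dd=d[int(round(uv[1])),int(round(uv[0]))];print(n,np.round(up(c,uv,dd),4))
print('pivot@.0365',atz(c,f(421,411),.040),'knob@.0668',atz(c,f(426,193),.0668))
```

```text
pivot [ 0.6197 -0.15    0.0423]
knob [ 0.6218 -0.0405  0.0674]
bush [ 0.6221 -0.0706  0.0277]
stop [ 0.6366 -0.1306  0.0379]
armedgeR [ 0.6292 -0.1307  0.0366]
armedgeL [ 0.6114 -0.1343  0.0172]
f1 [0.6792 0.0339 0.0349]
f2 [ 0.6758 -0.1607  0.0361]
base [ 0.5731 -0.1667  0.0201]
pivot@.0365 [ 0.6198244  -0.15061806  0.04      ] knob@.0668 [ 0.62183003 -0.04050169  0.0668    ]
```

The arm lies parallel to the fence: its offset slope is 0.018 against the fence's 0.0175. That is the 1.57 rad stop, which was also felt as a force rise. The knob is at crop (426,193), the bracket still looks flat under the arm, and the gripper is clear.

```bash
python3 -c "
from bench import *
print(close_job())"
```

```text
the job is handed in; nothing more can be done
None
```

The bracket is seated flat over the pin and against the fence, the bush arm is swung to its stop and released, and the job is handed in at about 21 s of the 64 s; I touched no bystanders.

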